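Set the burr gap of a coffee grinder

ROBOT

A 6-joint arm with a two-finger parallel gripper is mounted at the origin on the work surface. World frame = base frame: x ahead of the robot, y to its left, z up, the work surface at z = 0. Lengths are in mm, angles in degrees, forces in N, time in s.
With the tool pointing down it reaches from about 300 to 850 mm from the base axis. Payload 4.2 kg.
Tool frame: the origin (TCP) lies on the centre line of the jaws, within the pads' length; the fingertips stand 14 mm ahead of it and the grasp point (between the pads) lies 5 mm behind it (env.finger_overhang is the z of the fingertips in the tool frame, in mm); z points along the fingers, y is the line along which they close (so a half turn about z gives the same grasp; the last joint's range is limited). The gripper opens to 91 mm and grips with 3 to 60 N. Pads are 32 mm wide; open, the fingers measure 118 mm over their backs; the gripper's body (76 mm by 178 mm) begins 60 mm behind the grasp point.
Start: joints at [70.76, 18.312, 89.639, -0, 72.044, -1.146], TCP at [178.584, 546.58, 227.976] pointing down, gripper open.
Joint ranges: [-177.97, 177.97], [-48.28, 115.42], [12.27, 149.76], [-77.06, 257.06], [2.81, 150.46], [-146.56, 146.56]. Speed limits (degrees/s): [147.25, 147.25, 180, 180, 180, 180].

INTERFACE

Orientations are given as [roll, pitch, yaw] about the fixed x, y, z axes, in that order (R = Rz(yaw) Ry(pitch) Rx(roll)).
In Python, from workcell import sensors, viewer, env gives the robot as it stands. The module is installed in compiled form; this text tells all that it offers.
- The arm moves only by the tool step_arm, never from a script. Its argument "plan" is one flat list of numbers, 6 for each row, row after row: the shift along the tool's x, y, z in cm, then the turn, a rotation vector about the tool's x, y, z in rad. In form: [x, y, z, wx, wy, wz, x, y, z, wx, wy, wz, ...]. A call has 1 to 5 rows; each row shifts and turns the commanded pose from where the row before left it, along the tool's axes as they then stand; what a row does not reach is not made up. A row lasts 1/12 s, in which the tool goes at most 41.7 mm and 7.16 degrees, less where a joint would pass 70% of its speed; a pose out of reach is approached as far as the arm can. A call is refused whole if a number of a shift passes 4.17 or a number of a turn 0.125, either way. A call with a gripper value outside its range is refused whole. "hand" is the finger opening in cm, from 0 to 9.12, set as the call begins (left out, the last holds). The fingers move at their own pace and stop on an object; "newtons" is the grip in N (left out, the last holds). Time passes only in rows, so rows that do not move let the fingers close. It gives the time, the measured TCP pose, the force, the opening and the grip force at its end, in the units of the state.
- sensors.state(): the state, without advancing time (a new reading comes with each control period).
- viewer.grab_frame(name): name is "scene" or "top" or "wrist"; returns a dict with "img" (400x640x3 uint8, red, green, blue), "fx", "fy", "cx", "cy" (pixels), "k1" (the pictures are not rectified: a ray, as slopes to the right and down, at radius r is drawn at 1 + k1 r^2 times it, then the intrinsics apply), "position" and "attitude" of the camera in the world. Camera axes: x right, y down, z forward; pixel columns grow to the right and rows downward; lengths in mm; the calibration is good to about 2 mm. A picture is of the moment at which its call begins. There is no depth.
- env.job_done(): hands the job in; it is judged then, once.
Trained networks look in a picture, given as the dict that the camera call returned (one of the last four; its "shot" number tells which), for a name from the list of things; names that differ only in an ending like _2 or _b are one class to them, and where a whole thing is asked for, a point or a joint stands for the part that bears it (a point fixed in the world has none). Each returns a list of dicts, best first, with "score" (0 to 1); they miss things now and then, are a little off and sometimes report something else, mostly with a low value. They report only what shows in the picture. A call takes as long as a camera call.
- viewer.boxes_of(name, picture): "location" ([column, row] in pixels, amid what is visible of it).
- viewer.pinpoint(name, picture): "location" ([column, row] in pixels: a listed point, or the origin of a listed thing).
The state is a dict: "time_s": time; "qpos": joint angles; "qvel": joint speeds; "effort": joint torques, N m; "ee_pos": TCP position; "ee_rot": TCP orientation; "force": force on the tool from outside, world axes, zero at the start; "torque": the same for the moment, N m; "gripper_width": finger opening in mm; "gripper_force": force on a finger pad.
Only numpy, scipy, OpenCV 4.12 (cv2) and the standard library are available. Lean on these libraries where they do the work, as an engineer would, in place of code of your own. Each camera call takes 0.05 s, during which the arm holds its last target. There are 200 camera calls.

TASK

The coffee grinder's hopper is off so that its burr gap can be set: turn the adjusting dial clockwise until you feel it bottom, gently and without forcing it, then back it off a quarter of a turn. After that, swing the locking lever round to its stop, let go, and leave the other things where they stand.

Things in the scene. Friction and masses are not known exactly. Their poses are not given: they have to be found in the camera images.
- grinder: Coffee grinder, fixed to the worktop: black housing 170 (x) by 220 (y) by 110 mm high with a flat steel deck on top. Origin at the centre of its underside, x pointing from its drawer front to its back, z up.
- dial: Adjusting dial on the deck, 20 mm to the front and 45 mm to the +y side of the grinder's centre: black disc 48 mm across, 8 mm thick, with an aluminium grip bar 44 mm long, 14 mm thick, its top 38 mm above the disc's underside. Origin on the axis at the disc's underside, 6 mm above the deck; x along the bar towards the end with a dimple, z up. It turns at constant height.
- dial_grip (a point): Grip point of the dial, on its axis 30 mm above the disc's underside; axes as the dial. Clockwise from above screws it in, with about 0.05 N m, until the burrs touch: a place that differs each time, cannot be seen, 1.2 to 2.6 rad clockwise of the start. There it meets a springy stop (2.5 N m per rad, springs back). Above 0.6 N m the burrs are forced and spoilt. It stays where left.
- lock (a joint): Locking lever, flat on the deck: 50 mm from a vertical pivot to an upright round black knob, 16 mm across. Value in rad: 0 = open, pointing to the grinder's front (-x); it grows anticlockwise seen from above (towards the grinder's -y side) to the stop at 1.4, which is locked. Starts at 0 to 0.25, needs about 0.12 N m and stays where it is left.
- lock_knob (a point): Point on the axis of the lever's knob, 34 mm above the deck, 8 mm below the knob's top; the knob stands free from 16 mm above the deck; x points from the knob to the pivot, z up.
- lock_pivot (a point): Point on the lever's pivot axis at the height of lock_knob, 20 mm towards the front and 55 mm to the -y side of the grinder's centre.
- hopper: Bystander: amber hopper, 120 mm across, 100 mm high, upright on the worktop beside the grinder. Origin at the centre of its underside.
- hopper_lid: Bystander: flat black lid, 116 mm across, 22 mm high with its knob, in front of the grinder. Origin at the centre of its underside.
- mug: Bystander: white mug, 80 mm across, 90 mm high, in front of the grinder. Origin at the centre of its underside.
- bean_jar: Bystander: jar, 76 mm across, 120 mm high, beside the grinder. Origin at the centre of its underside.
- tamper: Bystander: steel tamper, 58 mm across, 80 mm high, behind the grinder. Origin at the centre of its underside.
- spoon: Bystander: spoon lying behind the grinder. Origin under its middle.

How it is judged:
By the outcome, as a careful person would: the job done as asked, in the order asked, and still so for the second after the job is handed in, with the robot touching nothing.
It also fails if it takes over 72 s, if anything falls off the work surface, if the arm or the gripper's body presses on something with over 40 N, if the wrist force passes 120 N, or if a joint passes its speed limit or range.

## Working session

There is one attempt and no reset: what is moved stays moved. The work goes in short steps, Python scripts to look and compute and a tool call to move; the robot and the scene stay as the last step left them, time stands still between calls to the robot, and variables do not carry over. Pictures are saved under pics/ and viewed, at most 10 in all, crops included, and the job is handed in when it is done.

Besides the shell and the picture viewer there is one more tool, called as name(argument=value, ...), one argument or row to a line, values as JSON. step_arm: Moves the arm, as the interface text tells. Its arguments: {"type":"object","properties":{"plan":{"type":"array","items":{"type":"number"}},"hand":{"type":"number"},"newtons":{"type":"number"}},"required":["plan"]}

```bash
mkdir -p pics; cat > h.py <<'E'
import numpy as np, cv2
from scipy.spatial.transform import Rotation as R
from workcell import sensors, viewer, env
def att(a):
    a=np.array(a,float)
    if a.shape==(3,3): return a
    return R.from_euler('xyz',a,degrees=True).as_matrix()
def ray(p,uv):
    d=np.array([(uv[0]-p['cx'])/p['fx'],(uv[1]-p['cy'])/p['fy']]); s=d.copy()
    for _ in range(20): s=d/(1+p['k1']*(s@s))
    v=att(p['attitude'])@np.array([s[0],s[1],1]); return np.array(p['position'],float),v
def onz(p,uv,z):
    o,v=ray(p,uv); return o+v*(z-o[2])/v[2]
def proj(p,X):
    c=att(p['attitude']).T@(np.array(X,float)-p['position']); s=c[:2]/c[2]; s=s*(1+p['k1']*(s@s))
    return np.array([s[0]*p['fx']+p['cx'],s[1]*p['fy']+p['cy']])
def tri(rs):
    A=np.zeros((3,3));b=np.zeros(3)
    for o,v in rs:
        v=v/np.linalg.norm(v);M=np.eye(3)-np.outer(v,v);A+=M;b+=M@o
    return np.linalg.solve(A,b)
def save(p,n): cv2.imwrite('pics/'+n+'.png',p['img'][:,:,::-1])
E
python3 - <<'E'
from h import *
s=sensors.state(); print(s)
Z={'grinder':0,'dial':116,'dial_grip':146,'lock_knob':144,'hopper':0,'mug':0,'bean_jar':0,'tamper':0,'hopper_lid':0}
for c in ('scene','top','wrist'):
    p=viewer.grab_frame(c); save(p,c+'0'); print(c,p['position'],p['attitude'],p['fx'],p['k1'])
    for n in list(Z)+['lock_pivot']:
        try:
            r=viewer.pinpoint(n,p)[:2]
            print(n,[(np.round(q['location']),round(q['score'],2),onz(p,q['location'],Z.get(n,144)).round(0)) for q in r])
        except Exception as e: print(n,e)
E
```

```text
{'time_s': 0.0, 'qpos': array([ 7.07621537e+01,  1.83514513e+01,  8.97050038e+01, -7.71417146e-04,
        7.20428724e+01, -1.14620046e+00]), 'qvel': array([-0.02598857,  0.00951524, -0.02467118,  0.00802567, -0.00144242,
        0.04418631]), 'effort': array([ 1.21101497e-03, -4.12466955e+01, -2.31978214e+01,  7.27956416e-02,
        4.56902571e-02, -1.53165079e-04]), 'ee_pos': array([178.41197334, 546.13170043, 227.13165375]), 'ee_rot': array([-1.79900678e+02, -1.25363050e-03,  1.61908592e+02]), 'force': array([ 0.22349293, -0.42552424, -0.14019454]), 'torque': array([ 0.07669781,  0.02760567, -0.00810343]), 'gripper_force': 0.0, 'gripper_width': 91.70253807592228}
scene [1357.62778052 -150.96559669  727.10124821] [-127.17882321   -1.28863429   80.03645813] 454.1000315563595 -0.09138164654662874
grinder [(array([349., 233.]), 0.95, array([550.,  86.,   0.]))]
dial [(array([369., 190.]), 0.94, array([537., 128., 116.]))]
dial_grip [(array([248., 240.]), 0.24, array([ 702., -158.,  146.]))]
lock_knob [(array([322., 167.]), 0.47, array([468.,  29., 144.])), (array([349., 234.]), 0.16,
[... 977 characters left out ...]
  0.])), (array([207., 280.]), 0.42, array([422., 229.,   0.]))]
mug [(array([316., 300.]), 0.89, array([379.,  -2.,   0.])), (array([390., 227.]), 0.27, array([ 531., -167.,    0.]))]
bean_jar [(array([389., 229.]), 0.64, array([ 527., -165.,    0.]))]
tamper [(array([244., 141.]), 0.9, array([729., 154.,   0.]))]
hopper_lid [(array([207., 280.]), 0.86, array([423., 227.,   0.]))]
lock_pivot [(array([300., 226.]), 0.67, array([519.,  29., 144.]))]
wrist [106.29657723 570.29182958 385.06700508] [ 1.64513594e+02 -3.94930289e-03  7.19528402e+01] 281.8820710896207 0.002621950341996385
grinder []
dial []
dial_grip []
lock_knob []
hopper []
mug []
bean_jar []
tamper []
hopper_lid []
lock_pivot []
```

```bash
python3 - <<'E'
from h import *
a=cv2.imread('pics/top0.png')[120:320,160:420]; b=cv2.imread('pics/scene0.png')[130:290,230:470]
cv2.imwrite('pics/c0.png',np.vstack([cv2.resize(a,(780,300*2))[:,:],])) 
cv2.imwrite('pics/c1.png',cv2.resize(b,(780,520),interpolation=cv2.INTER_CUBIC))
E
```

```text
(no output)
```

View pics/c0.png

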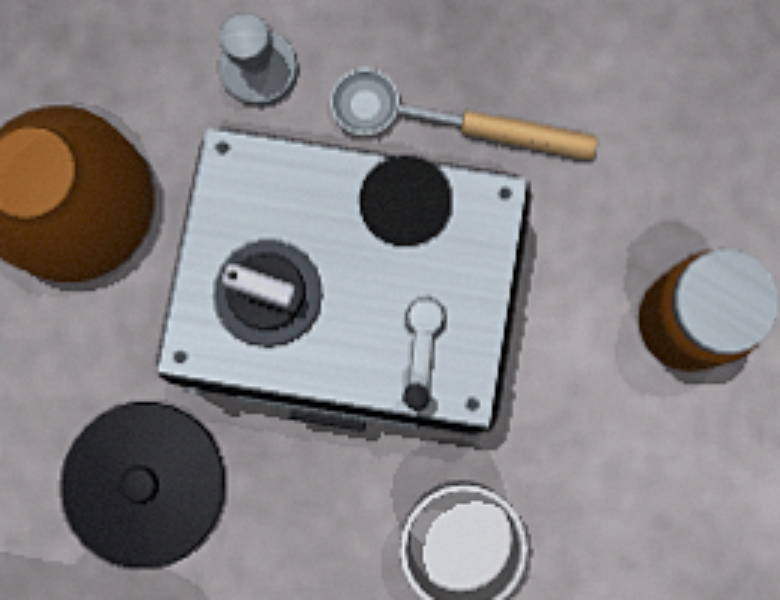

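View pics/c1.png

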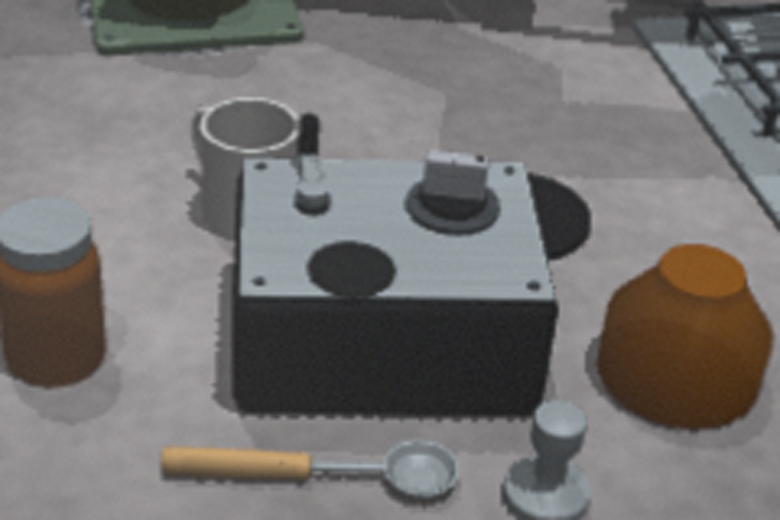

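The top crop (3x, offset 160,120) shows the bar's dimple end at (232,272) and its other end at (293,296). The lever knob is at (418,395) and the pivot at (425,318). The deck corners are about (206,130), (528,182), (492,428) and (160,377). The scene crop agrees, and the space above the deck is clear.

```bash
python3 - <<'E'
from h import *
p=viewer.grab_frame('top'); q=viewer.grab_frame('scene')
full=lambda a:np.array(a)/3+[160,120]
C=[onz(p,full(a),110)[:2] for a in [(206,130),(528,182),(492,428),(160,377)]]
print('top corners',np.round(C,0))
c=np.mean(C,0); u=(C[0]+C[1]-C[2]-C[3]); yt=np.degrees(np.arctan2(u[1],u[0])); print('c',c,'yaw',yt, np.degrees(np.arctan2(*( (C[0]-C[1]+C[3]-C[2])*[-1,1]))) )
f2=lambda a:np.array(a)/3.25+[230,130]
D=[onz(q,f2(a),110)[:2] for a in [(243,162),(527,162),(553,297),(238,297)]]
D=np.array(D);print('scene corners',D.round(0),D.mean(0)); u=D[2]+D[3]-D[0]-D[1]; print(np.degrees(np.arctan2(u[1],u[0])))
a=onz(p,full((232,272)),154);b=onz(p,full((293,296)),154); print('bar',a,b,np.degrees(np.arctan2(*(a-b)[[1,0]])))
a=onz(q,f2((480,158)),154);b=onz(q,f2((425,155)),154);print(a,b)
for n in ('dial','dial_grip','lock_knob','lock_pivot','grinder'):
    A=viewer.pinpoint(n,p)[:1];B=viewer.pinpoint(n,q)[:1]
    if A and B: print(n,tri([ray(p,A[0]['location']),ray(q,B[0]['location'])]).round(1),A[0]['score'],B[0]['score'])
for yaw in (yt,):
    Rz=R.from_euler('z',yaw,degrees=True).as_matrix()[:2,:2]
    for g in (c,D.mean(0)): print('dial',g+Rz@[-20,45],'pivot',g+Rz@[-20,-55])
E
```

```text
top corners [[646. 166.]
 [611. -41.]
 [455. -15.]
 [488. 190.]]
c [550.0790568   75.05310685] yaw -9.07616695134004 -9.531400160635698
scene corners [[465. -12.]
 [495. 198.]
 [650. 168.]
 [619. -39.]] [557.29258332  78.84477541]
-10.53551251348849
bar [547.26319688 139.18312007 154.        ] [532.69254467 102.99702304 154.        ] 68.06738270859364
[546.78106453 142.16712478 154.        ] [537.82878338 104.9326927  154.        ]
dial_grip [538.6 124.2 143. ] 0.57 0.68
lock_knob [477.6  31.6 136.8] 0.54 0.58
lock_pivot [524.3  26.1 142.5] 0.68 0.59
grinder [547.5  85.9  -8.6] 0.72 0.72
dial [537.42809618 122.64463126] pivot [521.6533638   23.89668031]
dial [544.6416227  126.43629981] pivot [528.86689032  27.68834886]
```

step_arm(
  plan=[-3.16,-1.93,0,0,0,0,-3.16,-1.93,0,0,0,0,-3.16,-1.93,0,0,0,0,-3.16,-1.93,0,0,0,0,-3.16,-1.93,0,0,0,0],
)

```text
time_s: 2.67
ee_pos: [299.5, 404.4, 228.1]
ee_rot: [180.0, 0.0, 161.9]
force: [0.5, 1.1, -0.3]
gripper_width: 91.2
gripper_force: 0.0
```

step_arm(
  plan=[-3.16,-1.93,0,0,0,0,-3.16,-1.93,0,0,0,0,-3.16,-1.93,0,0,0,0,-3.16,-1.93,0,0,0,0,-3.16,-1.93,0,0,0,0],
)

```text
time_s: 3.08
ee_pos: [419.9, 263.5, 228.2]
ee_rot: [180.0, 0.0, 161.9]
force: [0.2, 1.1, 0.1]
gripper_width: 91.2
gripper_force: 0.0
```

step_arm(
  plan=[-3.16,-1.93,0,0,0,0,-3.16,-1.93,0,0,0,0,-3.16,-1.93,0,0,0,0,-3.16,-1.93,0,0,0,0,-3.16,-1.93,0,0,0,0],
)

```text
time_s: 3.5
ee_pos: [540.2, 122.5, 228.1]
ee_rot: [180.0, 0.0, 161.9]
force: [0.7, 1.4, -0.2]
gripper_width: 91.3
gripper_force: 0.0
```

step_arm(
  plan=[0,0,0,0,0,-0.12,0,0,0,0,0,-0.12,0,0,0,0,0,-0.12,0,0,0,0,0,-0.12,0,0,0,0,0,-0.12],
)

```text
time_s: 3.92
ee_pos: [539.3, 124.0, 227.9]
ee_rot: [180.0, -0.0, -163.4]
force: [0.7, 0.6, -0.1]
gripper_width: 91.1
gripper_force: 0.0
```

step_arm(
  plan=[0,0,0,0,0,-0.12,0,0,0,0,0,-0.12,0,0,0,0,0,-0.12,0,0,0,0,0,-0.12,0,0,0,0,0,-0.12],
)

```text
time_s: 4.33
ee_pos: [539.2, 124.2, 228.0]
ee_rot: [180.0, 0.0, -129.0]
force: [-0.0, 1.1, 0.1]
gripper_width: 91.3
gripper_force: 0.0
```

step_arm(
  plan=[0,0,0,0,0,-0.12,0,0,0,0,0,-0.12,0,0,0,0,0,0,0,0,0,0,0,0],
)

```text
time_s: 4.67
ee_pos: [539.2, 124.2, 228.0]
ee_rot: [180.0, 0.0, -115.8]
force: [-0.6, -0.0, 0.3]
gripper_width: 91.1
gripper_force: 0.0
```

```bash
python3 - <<'E'
from h import *
s=sensors.state(); print(s['time_s'],s['qpos'],s['ee_pos'],s['ee_rot'],s['force'],s['torque'])
p=viewer.grab_frame('wrist'); save(p,'w1'); print(p['position'],p['attitude'])
for n in ('dial','dial_grip','lock_knob','lock_pivot','grinder'):
    for r in viewer.pinpoint(n,p)[:2]: print(n,r['location'],r['score'],onz(p,r['location'],{'dial':116,'grinder':0}.get(n,145)))
E
```

```text
4.6667 [ 1.17739843e+01  1.63589138e+01  9.24811638e+01  7.46064494e-03
  7.11546302e+01 -1.42462868e+02] [539.2384715  124.1849272  227.96892463] [ 1.79999894e+02  8.82326871e-03 -1.15765557e+02] [-0.64703478 -0.02921691  0.33950937] [0.13862571 0.12990577 0.00228806]
[505.95549829  56.29065045 385.0435211 ] [ 1.64460082e+02 -5.72431308e-02  1.54282612e+02]
dial [317.5, 205.0] 0.78 [540.41965237 127.37950919 116.        ]
dial_grip [314.0, 208.6] 0.73 [540.96391234 121.37302033 145.        ]
lock_knob [344.8, 72.4] 0.81 [470.3611711  31.4143544 145.       ]
lock_pivot [281.6, 96.7] 0.55 [523.34170431  25.79171676 145.        ]
grinder [292.5, 151.9] 0.59 [553.23140058  75.95691801   0.        ]
```

View pics/w1.png

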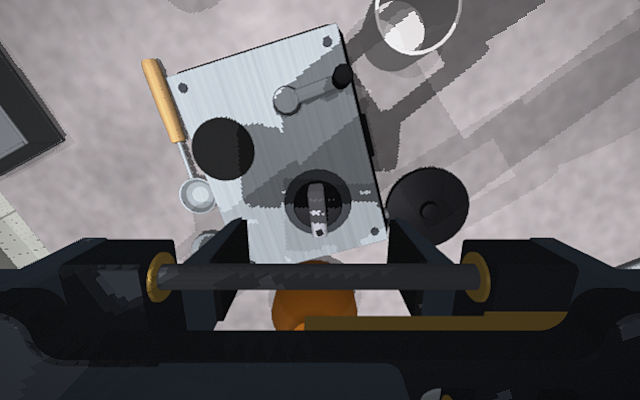

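The wrist view shows the bar at about (313,183) to (319,234), with the dimple at the lower end. That puts its yaw near 70°, about 6° off the jaws, so they will align it. Going down now.

step_arm(
  plan=[0,0,2.5,0,0,0,0,0,2.5,0,0,0,0,0,2.0,0,0,0,0,0,1.0,0,0,0,0,0,0.55,0,0,0],
  hand=5,
  newtons=10,
)

```text
time_s: 5.38
ee_pos: [538.5, 124.0, 141.0]
ee_rot: [179.9, -0.1, -115.6]
force: [-0.2, -0.2, -0.8]
gripper_width: 60.8
gripper_force: 0.0
```

step_arm(
  plan=[0,0,0,0,0,0,0,0,0,0,0,0,0,0,0,0,0,0,0,0,0,0,0,0,0,0,0,0,0,0],
  hand=0.8,
)

```text
time_s: 5.8
ee_pos: [539.8, 124.3, 143.4]
ee_rot: [-179.9, 0.1, -115.6]
force: [0.5, 0.3, -0.4]
gripper_width: 27.5
gripper_force: 0.0
```

step_arm(
  plan=[0,0,0,0,0,0,0,0,0,0,0,0,0,0,0,0,0,0,0,0,0,0,0,0,0,0,0,0,0,0],
)

```text
time_s: 6.22
ee_pos: [539.7, 124.1, 142.9]
ee_rot: [-179.9, 0.0, -115.6]
force: [0.5, -0.9, 3.2]
gripper_width: 14.0
gripper_force: 10.0
```

```bash
python3 - <<'E'
from h import *
s=sensors.state(); print(s)
E
```

```text
{'time_s': 6.2167, 'qpos': array([ 1.17678895e+01,  2.02730932e+01,  9.98142364e+01, -2.14308993e-02,
        5.98427966e+01, -1.42639972e+02]), 'qvel': array([ 0.00608308,  0.00797919,  0.01548139,  0.06753402, -0.09246888,
       -0.0391444 ]), 'effort': array([  0.62101509, -38.97508621, -19.59803581,   0.30853042,
         0.1054485 ,   0.04818186]), 'ee_pos': array([539.66881215, 124.06771145, 142.92248319]), 'ee_rot': array([-1.79933211e+02,  2.76608759e-02, -1.15581367e+02]), 'force': array([ 0.49673609, -0.90817545,  3.20825364]), 'torque': array([-0.15647091, -0.04086853,  0.05823284]), 'gripper_force': 9.991157054901123, 'gripper_width': 14.028351338084518}
```

step_arm(
  plan=[0,0,0,0,0,0,0,0,0,0,0,0,0,0,0,0,0,0.05,0,0,0,0,0,0.05,0,0,0,0,0,0],
  newtons=35,
)

```text
time_s: 6.63
ee_pos: [539.6, 124.1, 142.9]
ee_rot: [-180.0, 0.0, -121.4]
force: [-0.2, -1.3, 4.0]
gripper_width: 14.1
gripper_force: 35.0
```

step_arm(
  plan=[0,0,0,0,0,0.08,0,0,0,0,0,0.08,0,0,0,0,0,0.08,0,0,0,0,0,0.08,0,0,0,0,0,0.08],
)

```text
time_s: 7.05
ee_pos: [539.3, 124.4, 142.9]
ee_rot: [180.0, 0.0, -144.4]
force: [-1.1, -0.6, 4.9]
gripper_width: 13.8
gripper_force: 35.0
```

```bash
cat > st.py <<'E'
from workcell import sensors
import numpy as np
s=sensors.state(); print(round(s['time_s'],2),'yaw',s['ee_rot'][2].round(2),'q6',s['qpos'][5].round(2),'pos',s['ee_pos'].round(1),'F',s['force'].round(1),'T',s['torque'].round(3),'e6',s['effort'][5].round(3),'grip',s['gripper_width'].round(1),s['gripper_force'].round(1))
E
python3 st.py
```

```text
Traceback (most recent call last):
  File "st.py", line 3, in <module>
    s=sensors.state(); print(round(s['time_s'],2),'yaw',s['ee_rot'][2].round(2),'q6',s['qpos'][5].round(2),'pos',s['ee_pos'].round(1),'F',s['force'].round(1),'T',s['torque'].round(3),'e6',s['effort'][5].round(3),'grip',s['gripper_width'].round(1),s['gripper_force'].round(1))
                                                                                                                                                                                                                           ^^^^^^^^^^^^^^^^^^^^^^^^
AttributeError: 'float' object has no attribute 'round'
```

```bash
sed -i "s/,'grip'.*$/)/" st.py; python3 st.py
```

```text
7.05 yaw -144.38 q6 -113.85 pos [539.3 124.4 142.9] F [-1.1 -0.6  4.9] T [-0.03   0.085  0.084] e6 -0.722
```

step_arm(
  plan=[0,0,0,0,0,0.08,0,0,0,0,0,0.08,0,0,0,0,0,0.08,0,0,0,0,0,0.08,0,0,0,0,0,0.08],
)

```text
time_s: 7.47
ee_pos: [539.1, 124.8, 142.9]
ee_rot: [179.9, 0.0, -167.3]
force: [-0.3, 0.2, 5.7]
gripper_width: 13.9
gripper_force: 35.0
```

step_arm(
  plan=[0,0,0,0,0,0,0,0,0,0,0,0],
)

```text
time_s: 7.63
ee_pos: [539.1, 124.8, 142.9]
ee_rot: [179.9, 0.0, -167.1]
force: [-0.5, 0.2, 5.7]
gripper_width: 13.7
gripper_force: 35.0
```

```bash
python3 st.py
```

```text
7.63 yaw -167.1 q6 -91.15 pos [539.1 124.8 142.9] F [-0.5  0.2  5.7] T [0.085 0.169 0.052] e6 0.078
```

step_arm(
  plan=[0,0,0,0,0,0.05,0,0,0,0,0,0.05,0,0,0,0,0,0],
)

```text
time_s: 7.88
ee_pos: [539.1, 124.8, 142.9]
ee_rot: [179.9, 0.0, -172.9]
force: [-0.6, 1.1, 5.2]
gripper_width: 14.0
gripper_force: 35.0
```

```bash
python3 st.py
```

```text
7.88 yaw -172.92 q6 -85.33 pos [539.1 124.8 142.9] F [-0.6  1.1  5.2] T [0.146 0.116 0.057] e6 0.361
```

step_arm(
  plan=[0,0,0,0,0,0.05,0,0,0,0,0,0.05,0,0,0,0,0,0],
)

```text
time_s: 8.13
ee_pos: [539.1, 125.0, 142.9]
ee_rot: [179.9, -0.0, -178.6]
force: [-1.2, 1.3, 6.2]
gripper_width: 13.6
gripper_force: 35.0
```

```bash
python3 st.py
```

```text
8.13 yaw -178.65 q6 -79.6 pos [539.1 125.  142.9] F [-1.2  1.3  6.2] T [0.276 0.156 0.02 ] e6 0.361
```

step_arm(
  plan=[0,0,0,0,0,0.05,0,0,0,0,0,0.05,0,0,0,0,0,0],
)

```text
time_s: 8.38
ee_pos: [539.1, 125.1, 142.9]
ee_rot: [179.9, -0.0, 175.6]
force: [-2.0, 2.2, 5.2]
gripper_width: 13.8
gripper_force: 35.0
```

```bash
python3 st.py
```

```text
8.38 yaw 175.62 q6 -73.87 pos [539.1 125.1 142.9] F [-2.   2.2  5.2] T [0.272 0.153 0.052] e6 0.362
```

step_arm(
  plan=[0,0,0,0,0,0.05,0,0,0,0,0,0.05,0,0,0,0,0,0],
)

```text
time_s: 8.63
ee_pos: [539.1, 125.1, 142.9]
ee_rot: [179.9, -0.0, 169.9]
force: [-1.2, 1.6, 5.6]
gripper_width: 13.8
gripper_force: 35.0
```

```bash
python3 st.py
```

```text
8.63 yaw 169.88 q6 -68.14 pos [539.1 125.1 142.9] F [-1.2  1.6  5.6] T [0.306 0.127 0.062] e6 0.362
```

step_arm(
  plan=[0,0,0,0,0,0.05,0,0,0,0,0,0.05,0,0,0,0,0,0],
)

```text
time_s: 8.88
ee_pos: [539.1, 125.3, 142.9]
ee_rot: [179.9, -0.0, 164.2]
force: [-1.1, 1.5, 5.6]
gripper_width: 14.1
gripper_force: 35.0
```

```bash
python3 st.py
```

```text
8.88 yaw 164.16 q6 -62.41 pos [539.1 125.3 142.9] F [-1.1  1.5  5.6] T [0.36  0.153 0.077] e6 0.362
```

step_arm(
  plan=[0,0,0,0,0,0.05,0,0,0,0,0,0.05,0,0,0,0,0,0],
)

```text
time_s: 9.13
ee_pos: [539.2, 125.3, 142.9]
ee_rot: [179.9, -0.0, 158.4]
force: [-0.9, 1.5, 4.7]
gripper_width: 13.7
gripper_force: 35.0
```

```bash
python3 st.py
```

```text
9.13 yaw 158.42 q6 -56.68 pos [539.2 125.3 142.9] F [-0.9  1.5  4.7] T [0.375 0.151 0.027] e6 0.362
```

step_arm(
  plan=[0,0,0,0,0,0.05,0,0,0,0,0,0.05,0,0,0,0,0,0],
)

```text
time_s: 9.38
ee_pos: [539.2, 125.4, 142.9]
ee_rot: [179.9, -0.1, 152.7]
force: [-0.7, 2.4, 4.4]
gripper_width: 13.5
gripper_force: 35.0
```

```bash
python3 st.py
```

```text
9.38 yaw 152.69 q6 -50.95 pos [539.2 125.4 142.9] F [-0.7  2.4  4.4] T [0.452 0.078 0.072] e6 0.39
```

step_arm(
  plan=[0,0,0,0,0,0.04,0,0,0,0,0,0.04,0,0,0,0,0,0],
)

```text
time_s: 9.63
ee_pos: [539.2, 125.5, 142.9]
ee_rot: [179.9, -0.1, 148.2]
force: [-0.6, 3.3, 4.9]
gripper_width: 13.9
gripper_force: 35.0
```

```bash
python3 st.py
```

```text
9.63 yaw 148.19 q6 -46.44 pos [539.2 125.5 142.9] F [-0.6  3.3  4.9] T [0.653 0.128 0.301] e6 0.539
```

The torque rose from about 0.05 to 0.30 N m, and the joint-6 effort agrees. That puts contact at a tool yaw of about 153°. I'm backing off to 243° (-117°).

step_arm(
  plan=[0,0,0,0,0,-0.02,0,0,0,0,0,-0.02,0,0,0,0,0,0],
)

```text
time_s: 9.88
ee_pos: [539.2, 125.4, 142.9]
ee_rot: [179.9, -0.1, 150.6]
force: [-0.6, 2.9, 5.4]
gripper_width: 13.6
gripper_force: 35.0
```

```bash
python3 st.py
```

```text
9.88 yaw 150.58 q6 -48.84 pos [539.2 125.4 142.9] F [-0.6  2.9  5.4] T [0.643 0.093 0.163] e6 0.035
```

step_arm(
  plan=[0,0,0,0,0,-0.1,0,0,0,0,0,-0.1,0,0,0,0,0,-0.1,0,0,0,0,0,-0.1,0,0,0,0,0,-0.1],
)

```text
time_s: 10.3
ee_pos: [539.1, 125.0, 142.9]
ee_rot: [179.9, -0.0, 179.4]
force: [-0.5, 2.0, 5.1]
gripper_width: 14.1
gripper_force: 35.0
```

step_arm(
  plan=[0,0,0,0,0,-0.1,0,0,0,0,0,-0.1,0,0,0,0,0,-0.1,0,0,0,0,0,-0.1,0,0,0,0,0,-0.1],
)

```text
time_s: 10.72
ee_pos: [539.2, 124.5, 142.9]
ee_rot: [180.0, 0.0, -151.9]
force: [-1.1, 0.4, 6.0]
gripper_width: 14.2
gripper_force: 35.0
```

step_arm(
  plan=[0,0,0,0,0,-0.1,0,0,0,0,0,-0.1,0,0,0,0,0,-0.1,0,0,0,0,0,-0.1,0,0,0,0,0,-0.1],
)

```text
time_s: 11.13
ee_pos: [539.5, 124.1, 142.9]
ee_rot: [-180.0, 0.0, -123.2]
force: [-0.2, -0.4, 5.2]
gripper_width: 13.9
gripper_force: 35.0
```

step_arm(
  plan=[0,0,0,0,0,-0.1,0,0,0,0,0,0,0,0,0,0,0,0],
)

```text
time_s: 11.38
ee_pos: [539.6, 124.1, 142.9]
ee_rot: [-179.9, 0.0, -117.8]
force: [0.5, 0.2, 4.5]
gripper_width: 14.1
gripper_force: 35.0
```

```bash
python3 st.py
```

```text
11.38 yaw -117.78 q6 -140.45 pos [539.6 124.1 142.9] F [0.5 0.2 4.5] T [-0.125 -0.031 -0.051] e6 -0.086
```

step_arm(
  plan=[0,0,0,0,0,-0.022,0,0,0,0,0,0,0,0,0,0,0,0],
)

```text
time_s: 11.63
ee_pos: [539.6, 124.1, 142.9]
ee_rot: [-179.9, 0.0, -116.5]
force: [-0.2, -1.2, 4.9]
gripper_width: 14.3
gripper_force: 35.0
```

```bash
python3 st.py
```

```text
11.63 yaw -116.53 q6 -141.7 pos [539.6 124.1 142.9] F [-0.2 -1.2  4.9] T [-0.15  -0.022 -0.052] e6 -0.059
```

step_arm(
  plan=[0,0,0,0,0,0,0,0,0,0,0,0,0,0,0,0,0,0,0,0,0,0,0,0,0,0,0,0,0,0],
  hand=5,
)

```text
time_s: 12.05
ee_pos: [538.9, 124.2, 142.0]
ee_rot: [180.0, -0.0, -116.6]
force: [-0.5, 0.2, -0.2]
gripper_width: 44.4
gripper_force: 0.0
```

step_arm(
  plan=[0,0,-1,0,0,0,0,0,-2,0,0,0,0,0,-2.5,0,0,0,0,0,-2.5,0,0,0,0,0,0,0,0,0],
)

```text
time_s: 12.47
ee_pos: [542.0, 124.8, 228.4]
ee_rot: [-179.5, 0.4, -116.6]
force: [0.8, 0.2, 0.5]
gripper_width: 50.1
gripper_force: 0.0
```

step_arm(
  plan=[0,0,0,0,0,0.12,0,0,0,0,0,0.12,0,0,0,0,0,0.12,0,0,0,0,0,0.12,0,0,0,0,0,0.12],
)

```text
time_s: 12.88
ee_pos: [539.1, 124.2, 222.7]
ee_rot: [180.0, 0.0, -151.3]
force: [-0.3, -0.6, -0.5]
gripper_width: 50.0
gripper_force: 0.0
```

step_arm(
  plan=[0,0,0,0,0,0.12,0,0,0,0,0,0.12,0,0,0,0,0,0.12,0,0,0,0,0,0.12,0,0,0,0,0,0.12],
)

```text
time_s: 13.3
ee_pos: [539.1, 124.2, 222.7]
ee_rot: [180.0, 0.0, 174.3]
force: [-0.4, -0.5, 0.3]
gripper_width: 50.1
gripper_force: 0.0
```

step_arm(
  plan=[1.46,-2.46,0,0,0,0,1.46,-2.46,0,0,0,0,1.46,-2.46,0,0,0,0,1.46,-2.46,0,0,0,0,0,0,0,0,0,0],
)

```text
time_s: 13.72
ee_pos: [468.6, 28.9, 222.6]
ee_rot: [-179.9, -0.1, 174.5]
force: [-1.0, -0.4, -1.0]
gripper_width: 50.0
gripper_force: 0.0
```

```bash
python3 st.py; python3 - <<'E'
from h import *
for cam in ('wrist','top'):
  p=viewer.grab_frame(cam); save(p,cam+'2')
  for n in ('dial','dial_grip','lock_knob','lock_pivot'):
    for r in viewer.pinpoint(n,p)[:1]: print(n,r['location'],r['score'],onz(p,r['location'],{'dial':116}.get(n,145)))
E
```

```text
13.72 yaw 174.49 q6 -82.26 pos [468.6  28.9 222.6] F [-1.  -0.4 -1. ] T [ 0.048  0.031 -0.014] e6 -0.28
dial [465.2, 130.9] 0.24 [412.42005412 168.56967255 116.        ]
lock_knob [323.3, 217.3] 0.73 [472.72969455  33.36487171 145.        ]
lock_pivot [322.6, 270.3] 0.59 [524.20701303  28.0522367  145.        ]
```

View pics/wrist2.png

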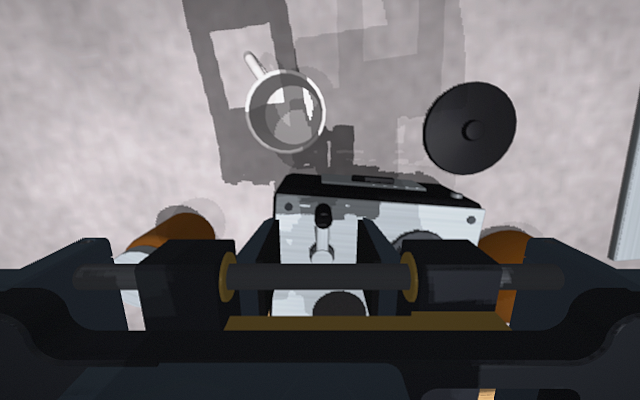

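The knob is centred between the fingers at (323,212), with the pivot disc at (322,255). Going down and narrowing the jaws around the knob.

step_arm(
  plan=[0,0,2.5,0,0,0,0,0,2.5,0,0,0,0,0,2.0,0,0,0,0,0,0.95,0,0,0,0,0,0,0,0,0],
)

```text
time_s: 14.63
ee_pos: [470.5, 31.8, 141.0]
ee_rot: [-180.0, -0.3, 174.6]
force: [0.2, 0.2, 1.1]
gripper_width: 50.1
gripper_force: 0.0
```

step_arm(
  plan=[0,0,0,0,0,0,0,0,0,0,0,0,0,0,0,0,0,0,0,0,0,0,0,0,0,0,0,0,0,0],
  hand=2.0,
  newtons=15,
)

```text
time_s: 15.05
ee_pos: [472.3, 31.7, 143.7]
ee_rot: [180.0, 0.1, 174.6]
force: [-0.4, -0.5, 0.7]
gripper_width: 21.0
gripper_force: 0.0
```

```bash
python3 st.py; python3 - <<'E'
from h import *
p=viewer.grab_frame('scene'); cv2.imwrite('pics/s3.png',cv2.resize(p['img'][120:240,250:410,::-1],(800,600),interpolation=cv2.INTER_CUBIC))
E
```

```text
15.05 yaw 174.63 q6 -82.18 pos [472.3  31.7 143.7] F [-0.4 -0.5  0.7] T [ 0.087 -0.058 -0.006] e6 0.001
```

View pics/s3.png

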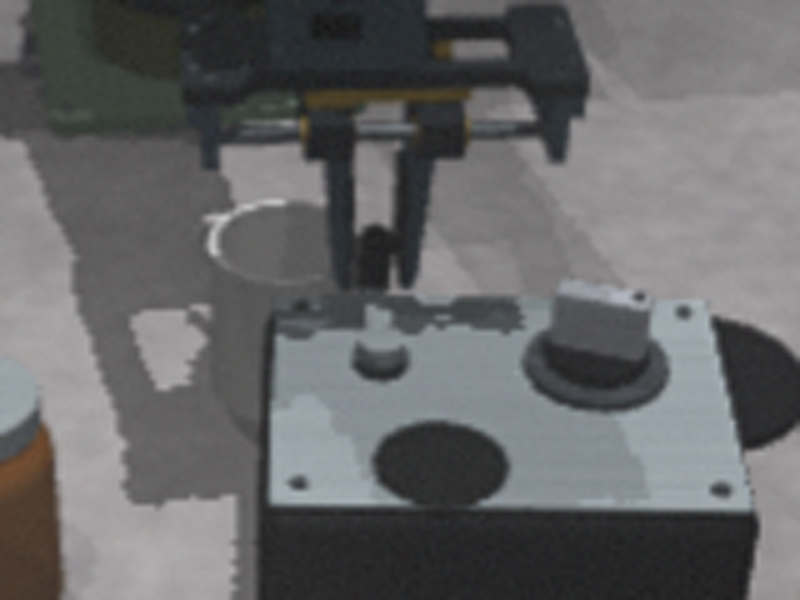

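The knob at (375,255) sits between the fingers. Sweeping it along the arc.

step_arm(
  plan=[-0.025,-0.5,0,0,0,-0.1,-0.025,-0.5,0,0,0,-0.1,-0.025,-0.5,0,0,0,-0.1,-0.025,-0.5,0,0,0,-0.1,-0.025,-0.5,0,0,0,-0.1],
)

```text
time_s: 15.52
ee_pos: [475.7, 7.7, 143.4]
ee_rot: [179.9, 0.1, -156.5]
force: [-0.7, 3.5, 1.7]
gripper_width: 20.1
gripper_force: 1.4
```

```bash
python3 st.py
```

```text
15.52 yaw -156.48 q6 -114.11 pos [475.7   7.7 143.4] F [-0.7  3.5  1.7] T [0.558 0.112 0.011] e6 1.08
```

step_arm(
  plan=[-0.025,-0.5,0,0,0,-0.1,-0.025,-0.5,0,0,0,-0.1,-0.025,-0.5,0,0,0,-0.1,-0.025,-0.5,0,0,0,-0.1],
)

```text
time_s: 15.85
ee_pos: [486.5, -8.8, 143.3]
ee_rot: [179.9, 0.0, -133.6]
force: [-2.2, 1.8, 2.7]
gripper_width: 19.7
gripper_force: 1.4
```

```bash
python3 st.py
```

```text
15.85 yaw -133.55 q6 -138.93 pos [486.5  -8.8 143.3] F [-2.2  1.8  2.7] T [0.437 0.41  0.067] e6 1.056
```

step_arm(
  plan=[0,-0.66,0,0,0,0,-0.08,-0.62,0,0,0,0,-0.17,-0.61,0,0,0,0],
)

```text
time_s: 16.1
ee_pos: [501.7, -20.8, 142.7]
ee_rot: [179.9, -0.1, -133.9]
force: [-3.4, 0.2, -0.5]
gripper_width: 20.2
gripper_force: 1.4
```

step_arm(
  plan=[-0.08,-0.22,0,0,0,0,-0.04,-0.1,0,0,0,0,0,0,0,0,0,0],
)

```text
time_s: 16.35
ee_pos: [506.2, -21.9, 142.8]
ee_rot: [-180.0, 0.0, -133.9]
force: [-1.3, 1.1, -0.1]
gripper_width: 20.0
gripper_force: 0.5
```

```bash
python3 st.py
```

```text
16.35 yaw -133.86 q6 -139.93 pos [506.2 -21.9 142.8] F [-1.3  1.1 -0.1] T [0.111 0.296 0.019] e6 0.005
```

step_arm(
  plan=[-0.06,-0.14,0,0,0,0,-0.04,-0.1,0,0,0,0,0,0,0,0,0,0],
)

```text
time_s: 16.6
ee_pos: [507.5, -22.6, 142.8]
ee_rot: [179.9, -0.0, -133.8]
force: [-2.8, 1.1, -0.1]
gripper_width: 20.2
gripper_force: 1.5
```

```bash
python3 st.py
```

```text
16.6 yaw -133.81 q6 -140.05 pos [507.5 -22.6 142.8] F [-2.8  1.1 -0.1] T [0.203 0.749 0.022] e6 0.02
```

step_arm(
  plan=[-0.06,-0.14,0,0,0,0,0,0,0,0,0,0],
)

```text
time_s: 16.77
ee_pos: [507.6, -22.6, 142.7]
ee_rot: [179.8, -0.1, -133.8]
force: [-7.3, 2.0, 2.3]
gripper_width: 19.9
gripper_force: 3.2
```

```bash
python3 st.py
```

```text
16.77 yaw -133.82 q6 -140.1 pos [507.6 -22.6 142.7] F [-7.3  2.   2.3] T [0.41  1.256 0.016] e6 0.032
```

step_arm(
  plan=[-0.06,-0.14,0,0,0,0,0,0,0,0,0,0],
)

```text
time_s: 16.93
ee_pos: [507.7, -22.7, 142.6]
ee_rot: [179.6, -0.2, -133.8]
force: [-10.3, 3.4, 4.8]
gripper_width: 20.6
gripper_force: 4.7
```

```bash
python3 st.py
```

```text
16.93 yaw -133.83 q6 -140.15 pos [507.7 -22.7 142.6] F [-10.3   3.4   4.8] T [0.715 1.723 0.06 ] e6 0.044
```

step_arm(
  plan=[0.06,0.15,0,0,0,0,0.06,0.15,0,0,0,0,0,0,0,0,0,0,0,0,0,0,0,0,0,0,0,0,0,0],
  hand=4,
)

```text
time_s: 17.35
ee_pos: [508.6, -22.7, 143.2]
ee_rot: [-179.9, 0.1, -133.8]
force: [0.1, 0.4, 0.4]
gripper_width: 40.4
gripper_force: 0.0
```

step_arm(
  plan=[0,0,-1,0,0,0,0,0,-2.5,0,0,0,0,0,-2.5,0,0,0,0,0,-2.5,0,0,0,0,0,-2.5,0,0,0],
)

```text
time_s: 17.77
ee_pos: [508.0, -22.7, 255.0]
ee_rot: [-179.9, 0.0, -133.8]
force: [0.4, 0.1, 0.0]
gripper_width: 39.8
gripper_force: 0.0
```

step_arm(
  plan=[3,-2,-1,0,0,0,3,-2,-1,0,0,0,3,-2,-1,0,0,0,3,-2,-1,0,0,0,0,0,0,0,0,0],
)

```text
time_s: 18.18
ee_pos: [490.2, -128.6, 295.6]
ee_rot: [-178.1, -2.1, -137.2]
force: [0.8, -0.0, 0.5]
gripper_width: 39.9
gripper_force: 0.0
```

```bash
python3 st.py; python3 - <<'E'
from h import *
p=viewer.grab_frame('top'); q=viewer.grab_frame('scene')
for n in ('dial_grip','lock_knob','lock_pivot'):
    A=viewer.pinpoint(n,p)[:1];B=viewer.pinpoint(n,q)[:1]
    for a,c in ((A,p),(B,q)):
        if a: print(n,a[0]['score'],onz(c,a[0]['location'],145).round(1))
a=cv2.resize(p['img'][170:300,200:370,::-1],(400,306)); b=cv2.resize(q['img'][130:250,270:430,::-1],(400,306))
cv2.imwrite('pics/f.png',np.hstack([a,b]))
E
```

```text
18.18 yaw -137.18 q6 -146.51 pos [ 490.2 -128.6  295.6] F [ 0.8 -0.   0.5] T [0.084 0.031 0.031] e6 0.003
dial_grip 0.74 [544.2 122.3 145. ]
dial_grip 0.86 [549.1 129.5 145. ]
lock_knob 0.77 [514.1 -17.6 145. ]
lock_knob 0.63 [515.5 -27.9 145. ]
lock_pivot 0.55 [523.4  28.8 145. ]
lock_pivot 0.6 [529.3  24.  145. ]
```

View pics/f.png

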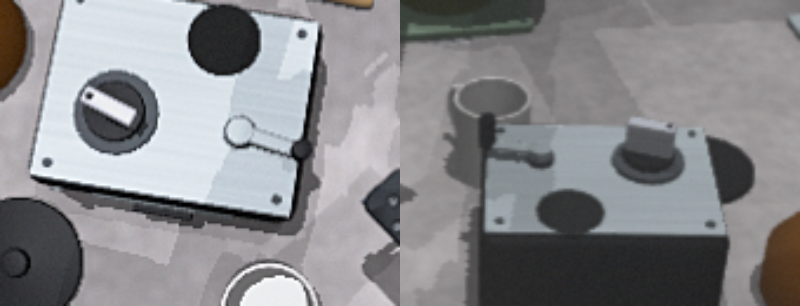

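The left crop shows the lever pointing to the -y side at its stop, with the knob at (300,148) and the pivot at (238,130). The dial is backed off, with the dimple at (90,95), and the other things haven't moved. I'm easing the wrist off its range limit before handing in.

step_arm(
  plan=[0,0,0,0,0,0.1,0,0,0,0,0,0.1,0,0,0,0,0,0.1,0,0,0,0,0,0,0,0,0,0,0,0],
)

```text
time_s: 19.0
ee_pos: [489.6, -125.6, 292.4]
ee_rot: [-177.9, -1.7, -154.0]
force: [-0.7, 0.6, -0.1]
gripper_width: 40.2
gripper_force: 0.0
```

```bash
python3 st.py; python3 -c "
from workcell import env; print(env.job_done())"
```

```text
19.0 yaw -154.0 q6 -129.46 pos [ 489.6 -125.6  292.4] F [-0.7  0.6 -0.1] T [ 0.05   0.    -0.022] e6 0.094
the job is handed in; nothing more can be done
None
```

I turned the dial clockwise until it bottomed (peak about 0.30 N m) and backed it off about 90°, then swung the lever to its stop, let go and handed the job in at 19 s with the other things left where they stood; the hand-in returned no verdict.

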